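# Lever a stuck stage plate loose from a microscope light base

### The job

The round stage plate is stuck tight in the microscope light base. Put the blade of the flat steel pry bar over the base's cross rail and in under the plate's rim, then push the bar's handle end down so that the plate is levered up about a centimetre, and let go. Lift the plate with the bar only, do not touch it with the gripper.

Things in the scene. Friction and masses are not known exactly. Their poses are not given: they have to be found in the camera images.
- light_base: White and blue microscope light base, a fixed box 185 x 150 mm, flat top 70 mm above the bench. Origin: at bench height straight below the stage plate's centre. Its x axis points away from the front, where the bar comes in (front face at x = -110 mm, back at +75 mm, sides at y = -75 and +75 mm). The cross rail stands on it; the plate sits in it on a collar 70 mm across.
- rail (a point): Top middle of the cross rail, the fulcrum: a round-topped steel bar 10 mm thick on the base near its front, 98 mm in front of the plate's centre, running 40 mm to either side along the base's y; its top is 8 mm above the base's top, 78 mm above the bench. Axes as the base's.
- stage_plate (a joint): Rise of the plate in m: 0 seated (start), at most 0.018. Dark disc with white centre, 110 mm across, 8 mm thick; rim overhangs its collar by 20 mm all round, underside 92 mm above the bench (22 mm over the base's top), top 100 mm. It moves straight up, takes about 31 N (about 12 N on the bar's handle end) and stays where left.
- bar_mid (a point): Pry bar's balance point, where to grasp: half-way up the handle, 7 mm above the flat underside. Straight steel bar, 210 mm, 0.35 kg. x points along it to the blade's tip, z up. Dark handle x = -85 to +25 mm, 24 wide, 14 thick; bright blade on to +125 mm, 22 wide, 6 thick, undersides flush. Let go on the rail with its tip under the rim, it tips handle-down until the tip bears on the rim, and stays.
- bar_tip (a point): Middle of the end of the pry bar's blade, 125 mm from bar_mid along the bar, 3 mm above its underside. Axes as bar_mid's. (The screwdriver on the bench is not the tool for this.)
Mind the look-alikes: they are no part of the job. Of the things that look like the part that bears bar_mid, take the one that is farthest to the robot's left at the start. Of the things that look like the light_base, the larger one is meant.

How it is judged:
By the outcome, as a careful person would: the job done as asked, in the order asked, and still so for the second after the job is handed in, with the robot touching nothing.
It also fails if it takes over 48 s, if anything falls off the work surface, if the arm or the gripper's body presses on something with over 40 N, if the wrist force passes 120 N, or if a joint passes its speed limit or range.

### The arm

A 6-joint arm with a two-finger parallel gripper is mounted at the origin on the work surface. World frame = base frame: x ahead of the robot, y to its left, z up, the work surface at z = 0. Lengths are in mm, angles in rad, forces in N, time in s.
With the tool pointing down it reaches from about 375 to 925 mm from the base axis. Payload 5.7 kg.
Tool frame: the origin (TCP) lies at the very end of the fingers, on their centre line; the grasp point (between the pads) lies arm.tcp_to_grasp behind it (arm.tcp_to_grasp is the distance from the TCP to the grasp point, in mm); z points along the fingers, y is the line along which they close (so a half turn about z gives the same grasp; the last joint's range is limited). The gripper opens to 88 mm and grips with 3 to 60 N. Pads are 20 mm wide; open, the fingers measure 115 mm over their backs; the gripper's body (75 mm by 178 mm) begins 61 mm behind the grasp point.
Start: joints at [1.094, 0.359, 1.51, -0, 1.272, -0.115], TCP at [212.365, 561.127, 222.623] pointing down, gripper open.
Joint ranges: [-2.97, 2.97], [-1.01, 2.36], [0.21, 2.38], [-0.96, 4.11], [0.2, 2.71], [-2.98, 2.98]. Speed limits (rad/s): [2.39, 2.39, 3.14, 3.14, 3.14, 3.14].

### API

Orientations are given as [roll, pitch, yaw] about the fixed x, y, z axes, in that order (R = Rz(yaw) Ry(pitch) Rx(roll)).
In Python, from plant import arm, imaging gives the robot as it stands. Calls block until the motion is done:
- arm.move_ptp(position, orientation): joint-space move of the TCP to a pose.
- arm.move_linear(position, speed=150, rot=None, until_force=None): straight line of the TCP; rot=None keeps the orientation; speed is the mean speed in mm/s. With until_force (N) it stops when the force on the tool has changed by that much, and returns True; else False.
- arm.move_joints(angles): joint-space move.
- arm.gripper_open() and arm.clamp(grasp_force=None): open the fingers fully, or close them until they stop; grasp_force is the grip in N (None keeps the last).
- arm.sleep(seconds).
- arm.solve_ik(position, orientation): joint angles nearest the present ones, or None.
- imaging.grab_frame(name): name is "scene" or "top" or "wrist"; returns a dict with "img" (420x560x3 uint8, red, green, blue), "fx", "fy", "cx", "cy" (pixels), "extrinsics" (4x4, takes a point from world to camera coordinates); the wrist camera has in their place "hand_eye" (4x4, takes a point from camera to tool coordinates, whose origin is the TCP and whose axes are the flange's). Camera axes: x right, y down, z forward; pixel columns grow to the right and rows downward; lengths in mm; the calibration is good to about 2 mm. A picture is of the moment at which its call begins: read the wrist's pose just before it. There is no depth.
A pose or a line that the arm cannot do raises arm.IKError and nothing moves.
- arm.close_job(): hands the job in; it is judged then, once.
Readings, each from a call of its own:
- arm.current_time_s(): time.
- arm.current_qpos(): joint angles.
- arm.current_joint_velocities(): joint speeds.
- arm.current_joint_torque(): joint torques, N m.
- arm.current_eef_pos(): TCP position.
- arm.current_tool_rot(): TCP orientation.
- arm.current_contact_force(): force on the tool from outside, world axes, zero at the start.
- arm.current_moment(): the same for the moment, N m.
- arm.current_opening(): opening from 0.0 (shut) to 1.0 (fully open).
- arm.current_gripper_force(): force on a finger pad.
Only numpy, scipy, OpenCV 4.12 (cv2) and the standard library are available. Lean on these libraries where they do the work, as an engineer would, in place of code of your own. Each camera call takes 0.05 s, during which the arm holds its last target. There are 200 camera calls.

## Working session

There is one attempt and no reset: what is moved stays moved. The work goes in short steps, each a Python script; the robot and the scene stay as the last script left them, time stands still between calls to the robot, and variables do not carry over. Pictures are saved under pics/ and viewed, at most 10 in all, crops included, and the job is handed in when it is done.

```bash
mkdir -p pics; ls; python3 - <<'E'
from plant import arm, imaging
import cv2,numpy as np
for n in ("scene","top"):
    f=imaging.grab_frame(n); cv2.imwrite(f"pics/{n}0.png",f["img"][:,:,::-1])
    np.savez(f"{n}0.npz",**f)
    print(n,f["fx"],f["fy"],f["cx"],f["cy"],np.round(f["extrinsics"],3).tolist())
print(arm.tcp_to_grasp,arm.current_time_s(),arm.current_tool_rot())
E
```

```text
pics
scene 496.6260660097533 496.6260660097533 281.56363289542054 208.36152212013369 [[0.887, 0.461, 0.003, -382.254], [0.371, -0.71, -0.598, -189.523], [-0.274, 0.532, -0.801, 1318.332], [0.0, 0.0, 0.0, 1.0]]
top 382.7205695354496 382.7205695354496 286.69034133450043 211.38125709888408 [[-0.029, -1.0, -0.01, -96.316], [-0.988, 0.03, -0.152, 474.189], [0.152, 0.006, -0.988, 988.834], [0.0, 0.0, 0.0, 1.0]]
18.700000000000003 0.1 [-3.13992647e+00 -1.98668462e-04  2.77978818e+00]
```

View pics/scene0.png

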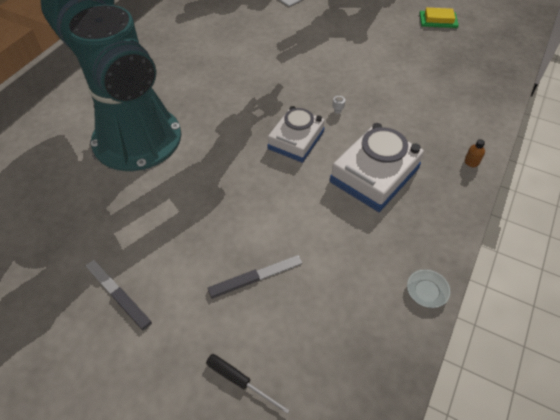

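View pics/top0.png

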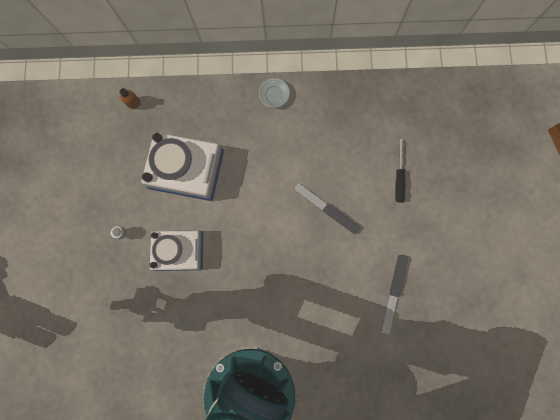

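In the top view there are two bars, centred at about (327,208) and (396,290). The robot's left is image-left, so the bar at (327,208) is the one. There are two bases, at (183,165) and (176,250). The one at (183,165) is larger, with its plate at (170,158) and its rail at about (211,168). The screwdriver at (401,175) is ignored. Next I confirm with a crop and measure.

```bash
cat > h.py <<'E'
import numpy as np,cv2
from scipy.spatial.transform import Rotation as Rn
def cam(f,tcp=None,rot=None):
    if "extrinsics" in f: T=np.linalg.inv(np.array(f["extrinsics"]))
    else:
        W=np.eye(4);W[:3,:3]=Rn.from_euler("xyz",rot).as_matrix();W[:3,3]=tcp;T=W@np.array(f["hand_eye"])
    return T
def ray(f,T,uv,z):
    uv=np.atleast_2d(np.asarray(uv,float))
    d=np.c_[(uv[:,0]-f["cx"])/f["fx"],(uv[:,1]-f["cy"])/f["fy"],np.ones(len(uv))]@T[:3,:3].T
    o=T[:3,3]; return o+d*((z-o[2])/d[:,2])[:,None]
def proj(f,T,P):
    p=np.linalg.inv(T)@np.append(P,1); return [f["fx"]*p[0]/p[2]+f["cx"],f["fy"]*p[1]/p[2]+f["cy"]]
E
python3 - <<'E'
from h import *
f=dict(np.load("top0.npz"));T=cam(f)
im=f["img"]
crop=cv2.resize(im[115:245,135:375],None,fx=3.3,fy=3.3,interpolation=cv2.INTER_CUBIC)
cv2.imwrite("pics/crop0.png",crop[:,:,::-1])
g=im.astype(int).sum(2)/3
print("tip",ray(f,T,(297,188),3)[0],"end",ray(f,T,(357.5,229),7)[0])
print("plate",ray(f,T,(170,158.5),100)[0],"rail",ray(f,T,(211,168),78)[0])
E
```

```text
tip [ 541.25207831 -140.77104845    3.        ] end [ 421.06585172 -301.87981819    7.        ]
plate [607.78951451 185.11636895 100.        ] rail [585.42819911  84.08512177  78.        ]
```

View pics/crop0.png

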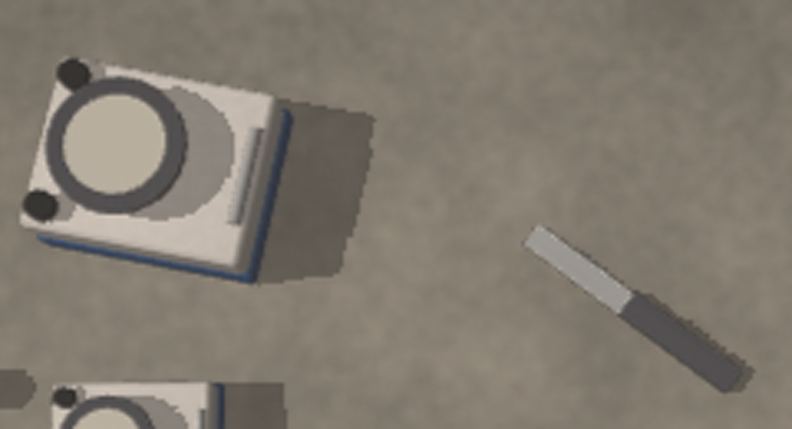

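The crop shows the large base with its rail on the right side, at crop (247,177), which faces the bar. The target bar's tip is at crop (533,238) and its handle end at (735,380). Next I look with the wrist camera over the base and then the bar.

```bash
python3 - <<'E'
from plant import arm, imaging
from h import *
for psi in (1.36,1.36-np.pi):
    for p in ((600,130,330),(560,-10,150)):
        print(psi,p,np.round(arm.solve_ik(p,[np.pi,0,psi]),2) if arm.solve_ik(p,[np.pi,0,psi]) is not None else None)
for psi in (.93,.93-np.pi): q=arm.solve_ik((466,-241,5),[np.pi,0,psi]);print(psi,None if q is None else np.round(q,2))
psi=1.36
for n,p,y in (("wb",(590,110,330),1.36),("wbar",(466,-241,250),.93)):
    if n=="wb":
        q=arm.solve_ik(p,[np.pi,0,y])
        if q is None or abs(q[5])>2.6: y-=np.pi
        psi=y
    else: y=.93 if psi>0 else .93-np.pi
    arm.move_ptp(p,[np.pi,0,y]); arm.sleep(.2)
    t,r=arm.current_eef_pos(),arm.current_tool_rot()
    f=imaging.grab_frame("wrist"); np.savez(n+".npz",tcp=t,rot=r,**f)
    cv2.imwrite(f"pics/{n}.png",f["img"][:,:,::-1]); print(n,t,r,arm.current_time_s())
print(np.round(f["hand_eye"],3).tolist())
E
```

```text
1.36 (600, 130, 330) [ 0.1   0.31  1.32 -0.    1.51  0.31]
1.36 (560, -10, 150) [-0.14  0.38  1.68 -0.    1.08  0.07]
-1.781592653589793 (600, 130, 330) [ 0.1   0.31  1.32  0.    1.51 -2.83]
-1.781592653589793 (560, -10, 150) None
0.93 [-0.61  0.55  1.87 -0.    0.72  0.03]
-2.211592653589793 None
wb [589.7947599  110.75412586 329.87966686] [-3.14135402e+00 -2.22238099e-05  1.36126905e+00] 2.4917
wbar [ 466.68850842 -240.31561643  250.21421572] [ 3.14109403e+00 -1.53650680e-04  9.31623226e-01] 4.1583
[[0.001, -0.965, -0.26, 71.188], [1.0, 0.001, -0.001, 0.762], [0.001, -0.26, 0.965, -162.14], [0.0, 0.0, 0.0, 1.0]]
```

View pics/wb.png

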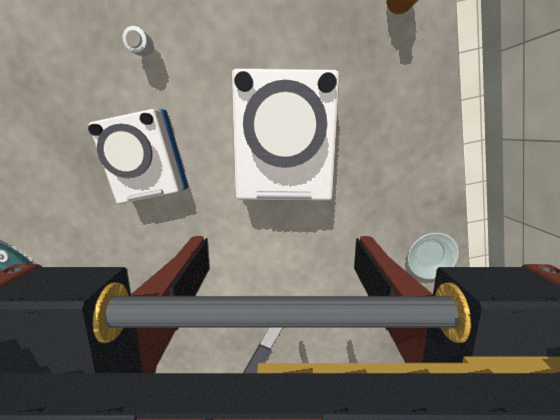

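View pics/wbar.png

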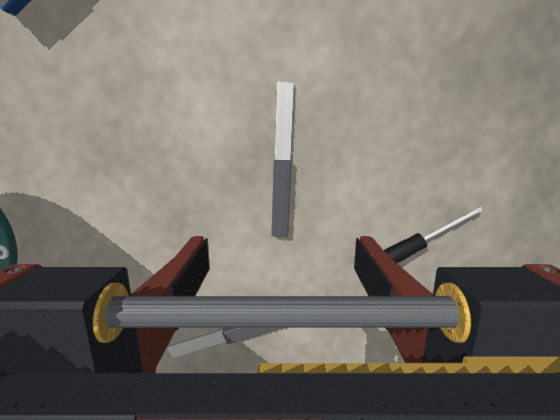

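The base view shows the plate centre at about (285,123) and the rail at (284,195). In the bar view the blade runs from (285,82) to (283,160) and the handle end is at about (281,237). I fit both with contours.

```bash
python3 - <<'E'
from h import *
def big(m): 
    c=cv2.findContours(m.astype(np.uint8),cv2.RETR_EXTERNAL,cv2.CHAIN_APPROX_NONE)[0]; return max(c,key=cv2.contourArea)
def sub(im,x0,y0,x1,y1,cond):
    m=np.zeros(im.shape[:2],bool); m[y0:y1,x0:x1]=cond[y0:y1,x0:x1]; return m
def plate(f,T,box,name):
    im=f["img"];hsv=cv2.cvtColor(im,cv2.COLOR_RGB2HSV);g=im.mean(2)
    m=sub(im,*box,g<120); c=big(m)
    e=cv2.fitEllipse(c); P=ray(f,T,c[:,0,:],100)[:,:2]
    cc=cv2.minEnclosingCircle(P.astype(np.float32))
    print(name,"ell",np.round(e[0],1),np.round(e[1],1),"xy",ray(f,T,e[0],100)[0].round(1),"circ",cc)
f=dict(np.load("wb.npz"));T=cam(f,f["tcp"],f["rot"])
plate(f,T,(238,76,332,172),"wrist") 
f2=dict(np.load("top0.npz"));plate(f2,cam(f2),(149,136,192,182),"top")
im=f["img"];m=sub(im,225,60,345,215,im.min(2)>190);m=cv2.morphologyEx(m.astype(np.uint8),cv2.MORPH_CLOSE,np.ones((3,3)))
c=big(m);h=cv2.convexHull(c);r=cv2.approxPolyDP(h,6,True)[:,0,:];print("base corners px",r.tolist());print(ray(f,T,r,70).round(1).tolist())
print("rail pts(px guess)",ray(f,T,[(257,195),(312,195)],78).round(1).tolist())
print("rail rows",im[186:204:1,284].mean(1).round().tolist()); print(im[196,250:320:2].mean(1).round().tolist())
f=dict(np.load("wbar.npz"));T=cam(f,f["tcp"],f["rot"]);im=f["img"];g=im.mean(2)
mb=sub(im,268,70,302,165,g>190);mh=sub(im,262,150,300,245,(g<105))
for n,m,z in(("blade",mb,6),("handle",mh,14)):
    P=ray(f,T,big(m)[:,0,:],z)[:,:2].astype(np.float32); R=cv2.minAreaRect(P); print(n,R,cv2.boxPoints(R).round(1).tolist())
E
```

```text
wrist ell [284.6 123.3] [82.8 86.6] xy [610.9 188.5 100. ] circ ((610.4109497070312, 186.5581512451172), 54.35076141357422)
top ell [168.7 157.3] [40.4 47.8] xy [611.1 188.5 100. ] circ ((617.1551513671875, 195.2548065185547), 69.75871276855469)
base corners px [[337, 71], [330, 197], [236, 196], [232, 71]]
[[693.2, 240.0, 70.0], [655.7, 72.5, 70.0], [519.6, 102.9, 70.0], [556.5, 269.0, 70.0]]
rail pts(px guess) [[551.5, 99.5, 78.0], [629.7, 82.9, 78.0]]
rail rows [237.0, 237.0, 235.0, 236.0, 231.0, 186.0, 205.0, 229.0, 234.0, 202.0, 169.0, 134.0, 125.0, 137.0, 108.0, 101.0, 103.0, 103.0]
[231.0, 232.0, 232.0, 196.0, 158.0, 160.0, 161.0, 164.0, 166.0, 161.0, 162.0, 161.0, 169.0, 167.0, 169.0, 171.0, 168.0, 169.0, 173.0, 176.0, 174.0, 176.0, 174.0, 177.0, 178.0, 177.0, 179.0, 177.0, 179.0, 181.0, 184.0, 236.0, 235.0, 234.0, 237.0]
blade ((518.6201782226562, -175.6226043701172), (98.75428771972656, 20.83684539794922), 51.13223648071289) [[479.5, -207.5], [495.70001220703125, -220.60000610351562], [557.7000122070312, -143.6999969482422], [541.5, -130.60000610351562]]
handle ((458.1089782714844, -257.5600280761719), (123.37419128417969, 30.988893508911133), 51.30695724487305) [[407.5, -296.0], [431.6000061035156, -315.3999938964844], [508.79998779296875, -219.10000610351562], [484.6000061035156, -199.6999969482422]]
```

Plate centre is about (610.7,187.7), base yaw 1.356, and the rail agrees with that. Bar mid is about (471.5,-234.3) with yaw 0.894. Now I grasp, carry the bar to the pre-insert pose and look.

```bash
cat >> h.py <<'E'
C=np.array([610.7,187.7]); YB=1.356
u=np.array([np.cos(YB),np.sin(YB)]); v=np.array([-u[1],u[0]])
def at(x,z,y=0): return [*(C+x*u+y*v),z]
E
python3 - <<'E'
from plant import arm, imaging
from h import *
D=[np.pi,0,.894]
arm.move_ptp((471.5,-234.3,60),D)
print(arm.move_linear((471.5,-234.3,4),speed=80,until_force=15),arm.current_eef_pos())
arm.clamp(40); print(arm.current_opening(),arm.current_gripper_force(),arm.current_eef_pos(),arm.current_contact_force())
arm.move_linear((471.5,-234.3,125),speed=120)
arm.move_ptp(at(-202,125),[np.pi,0,YB])
arm.move_linear(at(-202,87),speed=80); arm.sleep(.3)
t,r=arm.current_eef_pos(),arm.current_tool_rot()
print(t,at(-202,87),r,arm.current_contact_force(),arm.current_opening(),arm.current_time_s())
f=imaging.grab_frame("wrist");np.savez("w2.npz",tcp=t,rot=r,**f)
g=imaging.grab_frame("scene");np.savez("s2.npz",**g)
a=f["img"][0:300,130:430]; b=cv2.resize(g["img"][100:250,250:450],None,fx=2,fy=2,interpolation=cv2.INTER_CUBIC)
cv2.imwrite("pics/pre.png",np.hstack([a,b])[:,:,::-1])
E
```

```text
False [ 471.82130189 -234.49683306    4.2970793 ]
0.26675878409962783 39.99998688697815 [ 471.45045466 -234.2823747     3.96818503] [-0.25665799  0.1986957   0.03836998]
[568.01716388  -9.63948902  87.46161087] [np.float64(567.6440151273695), np.float64(-9.658005073642272), 87] [ 3.14067479e+00 -7.72993903e-05  1.35611925e+00] [ 0.08559113 -0.33718335 -3.97852393] 0.2694030198168927 9.8417
```

View pics/pre.png

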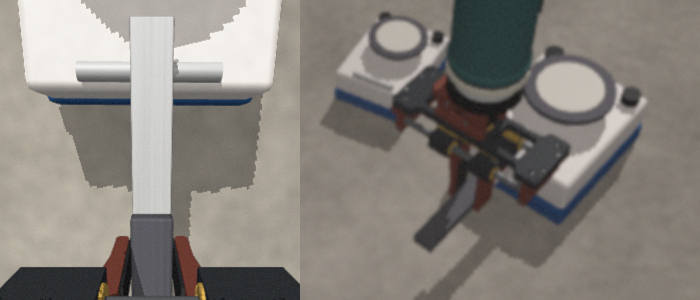

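The bar is held straight, with its blade over the middle of the rail: tip at image (281,16), rail from (207,71) to (352,72). I check the numbers, then insert.

```bash
python3 - <<'E'
from plant import arm, imaging
from h import *
f=dict(np.load("w2.npz"));T=cam(f,f["tcp"],f["rot"])
rel=lambda p:((p[:2]-C)@u,(p[:2]-C)@v)
tip=rel(ray(f,T,(281.3,16.5),89.5)[0]);rail=rel(ray(f,T,(279.5,70.5),78)[0])
print("tip",tip,"rail",rail)
E
```

```text
tip (np.float64(-77.62717610468431), np.float64(-0.8718355184657612)) rail (np.float64(-99.46109633681407), np.float64(0.09320462687877348))
```

```bash
python3 - <<'E'
from plant import arm, imaging
from h import *
print("ins",arm.move_linear(at(-166,87),speed=40,until_force=8),arm.current_contact_force())
print("low",arm.move_linear(at(-166,79),speed=12,until_force=3),arm.current_eef_pos(),arm.current_contact_force())
arm.gripper_open(); arm.sleep(.3)
p=arm.current_eef_pos()
arm.move_linear([p[0],p[1],190],speed=120)
t,r=arm.current_eef_pos(),arm.current_tool_rot()
f=imaging.grab_frame("wrist");np.savez("w3.npz",tcp=t,rot=r,**f)
g=imaging.grab_frame("scene")
a=f["img"][0:300,130:430]; b=cv2.resize(g["img"][100:250,250:450],None,fx=2,fy=2,interpolation=cv2.INTER_CUBIC)
cv2.imwrite("pics/ins.png",np.hstack([a,b])[:,:,::-1]);print(t,arm.current_time_s())
E
```

```text
ins False [ 0.61397721 -0.35649631 -3.84483381]
low True [575.23340688  25.27123446  80.59284401] [ 1.75720458 -0.76377575  2.21439658]
[573.39536661  25.48755065 189.24324689] 14.0667
```

View pics/ins.png

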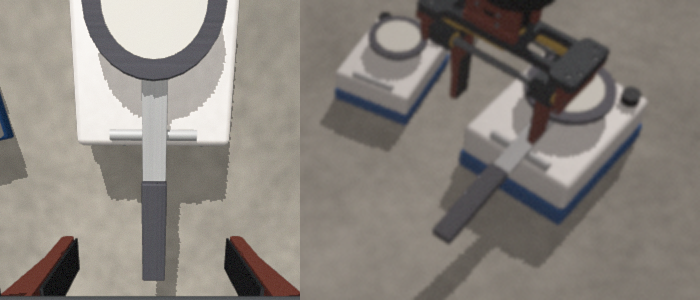

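The blade is over the rail and under the rim, the bar is tipped handle-down, and the handle end is at image (283,279). Now I close the fingers and push down near the handle end, following the arc about the rail.

```bash
python3 - <<'E'
from plant import arm, imaging
from h import *
f=dict(np.load("w3.npz"));T=cam(f,f["tcp"],f["rot"])
for z in (66,72): p=ray(f,T,(283.3,279.5),z)[0]; print("end",(p[:2]-C)@u,(p[:2]-C)@v)
p=ray(f,T,(284.5,182),80)[0]; print("step",(p[:2]-C)@u,(p[:2]-C)@v)
arm.clamp(10)
D=[np.pi,0,YB]
arm.move_ptp(at(-235,100),D); arm.sleep(.2)
f0=arm.current_contact_force()
print(arm.move_linear(at(-235,55),speed=25,until_force=4),arm.current_eef_pos(),f0,arm.current_contact_force(),arm.current_time_s())
E
```

```text
end -251.3792921176915 -0.2678817157773027
end -248.10048291969272 -0.25278653277914614
step -142.04326162535313 -1.1301973254307964
True [560.70209478 -41.82253221  71.93713957] [0.17826213 0.63469484 0.280336  ] [-0.33654545  0.42139905  6.20077066] 17.2417
```

```bash
cat > push.py <<'E'
import sys
from plant import arm, imaging
from h import *
def white(f):  # centre of the plate's white disc in scene view
    im=f["img"]; s=im.mean(2).astype(np.float32)
    sub=s[100:175,345:425]; m=(sub>150).astype(np.uint8)
    n,l,st,c=cv2.connectedComponentsWithStats(m); k=l[144-100,384-345]
    return (c[k]+[345,100]).round(2).tolist(),int(st[k,4])
if __name__=="__main__":
    x,z=map(float,sys.argv[1:])
    arm.move_linear(at(x,z),speed=20); arm.sleep(.2)
    print(arm.current_eef_pos(),arm.current_contact_force(),arm.current_time_s())
    g=imaging.grab_frame("scene");np.savez("s4.npz",**g)
    for n in("scene0","s2","s4"): print(n,white(dict(np.load(n+".npz"))))
    T=cam(g); print("expected 10mm:",np.array(proj(g,T,[*C,110]))-proj(g,T,[*C,100]))
E
python3 push.py -232.5 52
```

```text
[562.89789179 -40.0124406   53.71248632] [-1.19188994 -1.31245157 14.36381888] 18.5917
scene0 ([384.97, 143.17], 636)
s2 ([384.86, 143.05], 655)
s4 ([385.48, 140.7], 665)
expected 10mm: [ 0.73194895 -3.01077003]
```

The plate has risen about 8 mm. I push a little further, then retreat and check.

```bash
python3 push.py -231.8 46.8 && python3 - <<'E'
from plant import arm, imaging
from h import *
from push import white
p=arm.current_eef_pos()
arm.move_linear([p[0],p[1],190],speed=100)
arm.move_linear([573.4,25.5,189.2],speed=150); arm.sleep(.4)
f=imaging.grab_frame("wrist"); g=imaging.grab_frame("scene")
print(white(g),arm.current_contact_force(),arm.current_time_s())
a=f["img"][0:300,130:430]; b=cv2.resize(g["img"][100:250,250:450],None,fx=2,fy=2,interpolation=cv2.INTER_CUBIC)
cv2.imwrite("pics/end.png",np.hstack([a,b])[:,:,::-1])
E
```

```text
[563.37051235 -39.11337381  48.56097958] [-0.86441474 -0.47803455 13.93452886] 19.25
scene0 ([384.97, 143.17], 636)
s2 ([384.86, 143.05], 655)
s4 ([385.57, 140.02], 669)
expected 10mm: [ 0.73194895 -3.01077003]
([384.08, 135.08], 5410) [-0.45754648  0.27679337 -0.55230689] 21.9667
```

View pics/end.png

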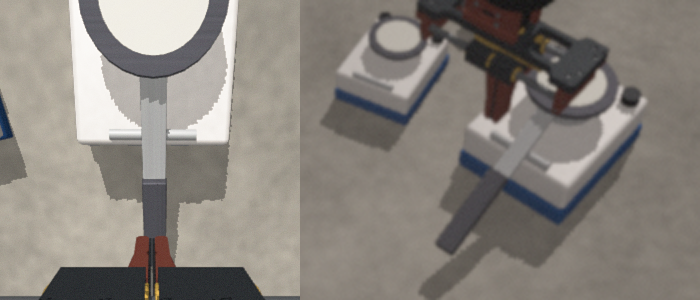

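The plate rose about 10 mm (a 3.0 px shift against 3.0 px expected). The end view shows the ring nearer the camera, the blade still over the rail and under the rim, and the gripper clear. I hand the job in.

```bash
python3 -c "
from plant import arm
print(arm.close_job())"
```

```text
the job is handed in; nothing more can be done
None
```

I handed the job in at about 22 s: the plate was levered up about 10 mm with the pry bar over the rail, measured while I was still pushing; after letting go I checked it only by eye, and it was still raised with the bar in place and the gripper clear.

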